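# Knock a set sugar cake out of its loose-bottomed tin

### The arm

A 6-joint arm with a two-finger parallel gripper is mounted at the origin on a cart in front of the work surface, level with it; the furniture and walls round the work are solid. World frame = base frame: x ahead of the robot, y to its left, z up, the work surface at z = 0. Lengths are in mm, angles in degrees, forces in N, time in s.
With the tool pointing down it reaches from about 300 to 850 mm from the base axis. Payload 4.2 kg.
Tool frame: the origin (TCP) lies midway between the tips of the shut fingers; the grasp point (between the pads) lies 19 mm behind it; z points along the fingers, y is the line along which they close (so a half turn about z gives the same grasp; the last joint's range is limited). The gripper opens to 91 mm and grips with 3 to 60 N. Pads are 32 mm wide; open, the fingers measure 118 mm over their backs; the gripper's body (76 mm by 178 mm) begins 60 mm behind the grasp point.
Start: joints at [63.255, 18.312, 89.639, -0, 72.044, -1.146], TCP at [248.452, 518.57, 213.976] pointing down, gripper open.
Joint ranges: [-177.97, 177.97], [-48.28, 115.42], [12.27, 149.76], [-77.06, 257.06], [2.81, 150.46], [-146.56, 146.56]. Speed limits (degrees/s): [147.25, 147.25, 180, 180, 180, 180].

### API

Orientations are given as [roll, pitch, yaw] about the fixed x, y, z axes, in that order (R = Rz(yaw) Ry(pitch) Rx(roll)).
In Python, from workcell import env gives the robot as it stands.
- The arm moves only by the shell command python3 -m jog 'ROWS' [FORCE]. ROWS is a JSON object of lists of equal length, an entry for each row: "jaw": the finger opening in mm, from 0 to 91.2; "slide": the shift along the tool's x, y, z in units of 30 mm (1.0 is 30 mm), a list of three; "spin": the turn about the tool's z in units of 8 degrees (1.0 is 8 degrees). In form: {"jaw": [jaw, ...], "slide": [[dx, dy, dz], ...], "spin": [spin, ...]}. A call has 1 to 10 rows; each row shifts and turns the commanded pose from where the row before left it, along the tool's axes as they then stand; what a row does not reach is not made up. A row lasts 1/10 s, in which the tool goes at most 50 mm and 8.59 degrees, less where a joint would pass 70% of its speed; a pose out of reach is approached as far as the arm can. A call is refused whole if a number of a shift passes 1 or a number of a turn 1, either way. A call with a gripper value outside its range is refused whole. The fingers move at their own pace and stop on an object; FORCE is the grip in N (left out, the last holds). Time passes only in rows, so rows that do not move let the fingers close. It gives the time, the measured TCP pose, the force, the opening and the grip force at its end, in the units of the state.
- env.state(): the state, without advancing time (a new reading comes with each control period).
- env.grab_frame(name): name is "scene" or "top" or "wrist"; returns the picture (400x640x3 uint8, red, green, blue); there is no depth.
- env.camera_model(name): a dict with "fx", "fy", "cx", "cy" (pixels), "D" ([k1, k2, p1, p2, k3] as OpenCV has them; the pictures are not rectified), "camera_from_world" (4x4, takes a point from world to camera coordinates). Camera axes: x right, y up, looking along -z (the intrinsics and any distortion apply to the point x, -y, -z); pixel columns grow to the right and rows downward; lengths in mm; the calibration is good to about 2 mm. A picture is of the moment at which its call begins: read the wrist's pose just before it. camera_model takes no time and is no camera call; for the wrist camera it gives the pose at the moment of the call.
- env.job_done(): hands the job in; it is judged then, once.
The state is a dict: "time_s": time; "qpos": joint angles; "qvel": joint speeds; "effort": joint torques, N m; "ee_pos": TCP position; "ee_rot": TCP orientation; "force": force on the tool from outside, world axes, zero at the start; "torque": the same for the moment, N m; "gripper_width": finger opening in mm; "gripper_force": force on a finger pad.
Only numpy, scipy, OpenCV 4.12 (cv2) and the standard library are available. Lean on these libraries where they do the work, as an engineer would, in place of code of your own. Each camera call takes 0.05 s, during which the arm holds its last target. There are 200 camera calls.

### The job

The palm-sugar cake has set fast in its loose-bottomed tin. Keeping the tin upright, fit the hole in its underside over the knockout rod of the stand and press the tin down until it sits firmly on the stop collar, so that the rod drives the cake up out of the tin; the sugar and the thin tin stand a firm hand but no more than about 30 N. Leave the empty tin on the stand and set the cake gently, right way up, in the middle of the plate, without disturbing the bowl, the glass or the jar.

Things in the scene. Friction and masses are not known exactly. Their poses are not given: they have to be found in the camera images.
- tin: round straight-sided aluminium cake tin holding the cake: 64 mm outside diameter (66 mm over the rolled rim), 39 mm high, wall 3 mm, 160 g. Origin: centre of its underside, z up. Grip it from above round the outside, fingertips 8 to 12 mm above its underside, so that the gripper's palm stays clear of the cake as it comes up.
- tin_hole (a point): centre of the round knockout hole in the tin's underside (the tin's origin): 18 mm across, through the 5 mm thick floor; the cake's base disc lies on the floor and covers it, so it cannot be seen from above.
- cake: dark brown palm-sugar cake, set hard, in one piece with the tin's loose base disc under it: a cylinder 55 mm across and 28 mm high in all, about 90 g. Origin: centre of the disc's underside, z up through the top. It starts on the tin's floor (origin 5 mm above the tin's underside), its top 5 mm below the rim, with no room for fingers beside it.
- cake_top (a point): centre of the cake's top. The cake sticks to the tin's wall: about 8 to 20 N on the disc, different each time, start it and keep it sliding until it has risen 16 mm in the tin; from there on it is loose. More than 30 N on the disc cracks it.
- foot: knockout stand, which does not move: round steel foot 116 mm across, 16 mm high, with the rod upright in its centre. Origin: centre of its underside (on the worktop).
- foot_top (a point): centre of the foot's top, 16 mm up. Round the rod is a clamp collar faced with hard rubber (40 mm across, 10 mm high in all; yields 1 mm at 20 N), the stop on which the tin's underside comes to rest. It is clamped 0 to 9 mm above the foot, top 26 to 35 mm above the worktop: different each time and not reported, to be felt or seen. It does not slip and counts as part of the foot.
- rod: the stand's upright steel knockout rod, 16 mm in diameter, 46 mm high above the foot's top (its end is 62 mm above the worktop), the end's edge chamfered by 1.2 mm. Origin: centre of its lower end, z up.
- rod_tip (a point): centre of the rod's upper end.
- plate: small round wooden plate, which does not move: 150 mm across, 14 mm high. Origin: centre of its underside. Its inside is flat out to about 43 mm from the centre, 5 mm above the origin.
- rice_bowl: white rice bowl, 116 mm wide, 54 mm high; origin: centre of its underside. A bystander.
- tumbler: clear drinking glass, 81 mm wide, 91 mm high; origin: centre of its underside. A bystander.
- salt_jar: glass jar with a screw lid, 71 mm wide, 90 mm high; origin: centre of its underside. A bystander.
Things that resemble listed ones, but are neither listed nor needed, are in the scene too. What is shaped like the tin but green is not meant. Several things have the shape of the cake; the one meant has the colours described above.

How it is judged (in metres and radians):
On the way, in this order (a step that is already met when the one before it is completed fails the run):
1. the upright tin is threaded on the rod (horizontal distance between tin_hole and rod_tip below 0.004 m and z of tin_hole in the frame of rod_tip below -0.003 m and angle between tin's own z axis and vertical below 0.1 rad), for 0.05 s.
2. the tin is pressed firmly down on the stop collar (over 4 N), the cake driven up in it (contact force between tin and foot above 4 N and z of cake in the frame of tin above 0.018 m and horizontal distance between tin_hole and rod_tip below 0.004 m and angle between tin's own z axis and vertical below 0.1 rad), for 0.2 s.
At the end, for the whole second after the job is handed in: The cake lies at rest flat on the plate, right way up (within 0.1 rad), its centre within 20 mm of the plate's; the tin stands at rest and upright (within 0.1 rad) on the stop collar, round the rod (hole within 4 mm of the rod's axis) (horizontal distance between cake and plate below 0.02 m and z of cake in the frame of plate between 0.001 and 0.009 m and angle between each of cake, tin's own z axis and vertical below 0.1 rad and linear speed of each of cake, tin below 0.02 m/s and horizontal distance between tin_hole and rod_tip below 0.004 m and contact force between tin and foot above 0.3 N); the robot touches nothing.
It fails at once if the tin is pressed on the rod, the collar or the foot with over 30 N (contact force between tin and rod above 30 N or contact force between tin and foot above 30 N).
It fails at once if the cake is pressed by the rod with over 30 N and cracks (contact force between cake and rod above 30 N).
It fails at once if the cake, out of the tin, is dropped from over about 13 mm (it falls, not held, at over 0.5 m/s) (horizontal distance between cake and tin above 0.06 m and contact force between the fingers and cake below 0.1 N and linear speed of cake above 0.5 m/s).
It fails at once if the tin is tipped by over 0.5 rad (angle between tin's own z axis and vertical above 0.5 rad).
It fails at once if the bowl, the glass or the jar is moved by over 15 mm (distance of any of rice_bowl, tumbler, salt_jar from where it was at the start of the episode above 0.015 m).
It also fails if it takes over 64 s, if anything falls off the work surface, if the arm or the gripper's body presses on something with over 40 N, if the wrist force passes 120 N, or if a joint passes its speed limit or range.

## Working session

There is one attempt and no reset: what is moved stays moved. The work goes in short steps, Python scripts to look and compute and a shell command to move; the robot and the scene stay as the last step left them, time stands still between calls to the robot, and variables do not carry over. Pictures are saved under pics/ and viewed, at most 12 in all, crops included, and the job is handed in when it is done.

```bash
ls; mkdir -p pics; cat > h.py <<'E'
import numpy as np,cv2
from workcell import env
def grab(n,f):
    m=env.camera_model(n);im=env.grab_frame(n)
    cv2.imwrite(f'pics/{f}.png',cv2.cvtColor(im,cv2.COLOR_RGB2BGR));np.save(f'pics/{f}.npy',m,allow_pickle=True);return im,m
def load(f): return cv2.imread(f'pics/{f}.png'),np.load(f'pics/{f}.npy',allow_pickle=True).item()
def K(m): return np.array([[m['fx'],0,m['cx']],[0,m['fy'],m['cy']],[0,0,1.]])
def ray(m,uv):
    p=cv2.undistortPoints(np.array(uv,float).reshape(-1,1,2),K(m),np.array(m['D'],float)).reshape(-1,2)
    T=np.array(m['camera_from_world']);R=T[:3,:3];c=-R.T@T[:3,3]
    return c,np.c_[p[:,0],-p[:,1],-np.ones(len(p))]@R
def onz(m,uv,z):
    c,d=ray(m,uv);return c+d*((z-c[2])/d[:,2])[:,None]
def proj(m,P):
    T=np.array(m['camera_from_world']);q=np.array(P,float).reshape(-1,3)@T[:3,:3].T+T[:3,3]
    return cv2.projectPoints(q*[1,-1,-1],np.zeros(3),np.zeros(3),K(m),np.array(m['D'],float))[0].reshape(-1,2)
E
python3 - <<'E'
from h import *
for n in('scene','top','wrist'):
    im,m=grab(n,n+'0');T=np.array(m['camera_from_world']);print(n,-T[:3,:3].T@T[:3,3],m['fx'])
print(env.state())
a=load('scene0')[0];b=load('top0')[0]
E
```

```text
pics
scene [ -50.92474005 -486.5363322   543.73999044] 425.188087888567
top [ 533.543878     -6.50190145 1155.66977678] 504.6806150768164
wrist [174.70989257 554.08053503 385.27181405] 306.44711689214864
{'time_s': 0.15, 'qpos': array([ 6.32547656e+01,  1.83425374e+01,  8.96886966e+01,  6.78604034e-05,
        7.20409505e+01, -1.14566202e+00]), 'qvel': array([-0.0029729 , -0.11221656, -0.20757301, -0.02075816,  0.04183185,
       -0.01261375]), 'effort': array([-5.52674101e-04, -4.12771118e+01, -2.32155865e+01,  7.28194602e-02,
        4.32880735e-02, -9.97184475e-05]), 'ee_pos': array([248.28456723, 518.24453223, 213.33151374]), 'ee_rot': array([-1.79927831e+02, -1.50778934e-03,  1.54400406e+02]), 'force': array([-1.04809711, -0.86347665,  0.38165857]), 'torque': array([ 0.03122577, -0.02085423,  0.00661492]), 'gripper_force': 0.0, 'gripper_width': 90.92775250376462}
```

View pics/top0.png

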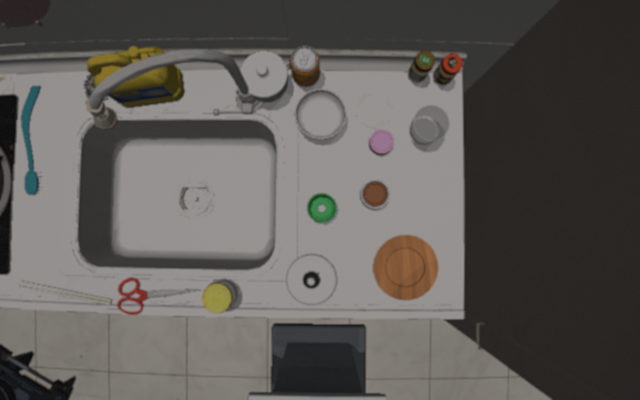

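View pics/scene0.png

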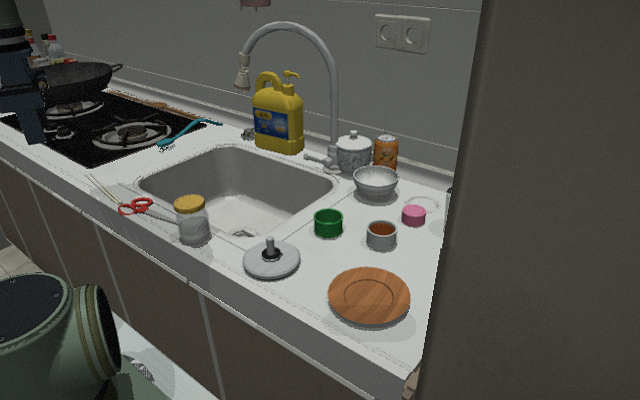

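The top view shows the tin with brown cake at (375,194), the stand at (312,279), the plate at (405,267), the bowl at (321,115), the glass at (425,127) and the jar at (217,298). Candidates for the tin are silver with brown at (375,194) and green at (322,208). For the cake they are brown at (375,194) and pink at (381,142). I choose the brown one in the silver tin, and check it in a close crop.

```bash
python3 - <<'E'
from h import *
a,ma=load('top0');b,mb=load('scene0')
def crop(im,u,v,w=35):return cv2.resize(im[v-w:v+w,u-w:u+w],(390,290+100)[:2],interpolation=cv2.INTER_CUBIC)
o=np.vstack([np.hstack([crop(a,375,194),crop(a,312,279)]),np.hstack([crop(b,381,235),crop(b,271,257)])])
cv2.imwrite('pics/c1.png',cv2.resize(o,(600,600)))
def blobs(im,lo,hi,box,name,m,z):
    u0,v0,u1,v1=box;h=cv2.cvtColor(im,cv2.COLOR_BGR2HSV)[v0:v1,u0:u1]
    k=cv2.inRange(h,lo,hi);cs,_=cv2.findContours(k,0,2);c=max(cs,key=cv2.contourArea)
    (e,ax,_)=cv2.fitEllipse(cv2.convexHull(c));p=np.array(e)+[u0,v0];print(name,p,ax,onz(m,[p],z)[0].round(1))
blobs(a,(0,90,30),(20,255,255),(355,175,395,215),'caketop top',ma,33)
blobs(b,(0,90,30),(20,255,255),(360,215,400,240),'caketop scene',mb,33)
blobs(a,(0,60,30),(25,255,255),(365,230,445,305),'plate top',ma,14)
blobs(b,(0,60,30),(25,255,255),(320,260,415,330),'plate scene',mb,10)
blobs(a,(0,0,0),(180,255,75),(298,265,326,295),'black top',ma,30)
h=cv2.cvtColor(a,cv2.COLOR_BGR2GRAY)
print(h[264:296:1,298:328:1])
E
```

```text
caketop top [374.63836861 193.47384262] (23.065753936767578, 23.463157653808594) [ 613.4 -124.9   33. ]
caketop scene [381.61782455 228.59274006] (11.56764030456543, 24.91609001159668) [ 616.2 -124.3   33. ]
plate top [405.1882782  267.02657318] (64.76775360107422, 65.23922729492188) [ 448.8 -197.5   14. ]
plate scene [368.73518753 295.12689209] (56.864810943603516, 82.97598266601562) [ 448.3 -199.7   10. ]
black top [310.99843597 279.45185947] (15.634846687316895, 16.076322555541992) [420.6  14.9  30. ]
[[147 148 147 147 148 147 148 148 147 146 147 147 147 148 147 147 147 147
  148 147 147 147 147 147 147 147 148 147 148 148]
 [147 148 147 147 148 147 148 146 147 148 148 147 148 147 148 147 148 148
  148 147 148 147 147 147 147 147 147 148 147 148]
 [147 147 148 147 147 147 147 147 147 147 147 148 147 148 147 147 147 147
  147 146 148 148 147 147 147 147 147 147 148 147]
 [147 148 146 148 147 147 148 147 147 147 148 147 147 147 147 148 147 148
  148 147 148 147 147 147 147 148 148 147 148 147]
 [147 148 147 147 147 147 148 148 148 148 148 147 148 148 147 148 148 147
  148 147 148 14
[... 2710 characters left out ...]
146 145 145 147 148 148
  148 147 148 147 147 147 147 147 146 146 147 147]
 [147 147 147 147 146 147 146 146 147 147 147 148 148 147 147 147 148 148
  147 148 147 148 147 146 147 147 148 147 146 147]
 [147 147 147 147 147 148 147 148 147 147 147 146 147 147 148 146 147 147
  147 146 147 147 147 147 147 147 147 147 148 147]
 [146 146 147 147 147 147 147 147 147 147 147 147 147 148 147 147 147 147
  147 147 148 146 147 147 147 147 147 146 147 146]
 [148 147 148 146 146 146 147 147 147 147 147 146 147 147 147 146 146 147
  147 147 148 147 147 147 147 147 147 147 147 148]
 [147 147 146 147 147 147 146 147 148 147 147 147 148 147 146 146 147 147
  147 147 147 147 146 147 146 148 146 148 148 146]]
```

View pics/c1.png

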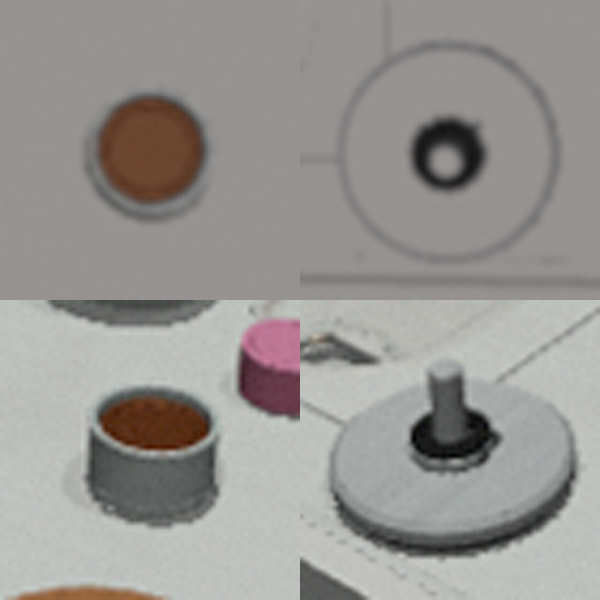

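The crop confirms the choice: a silver tin with the brown cake set in it. The stand's black collar sits slightly above the foot. I'll first turn to yaw 90 (tool x = +y world, tool y = +x world), then travel.

```bash
python3 -m jog '{"jaw":[91,91,91,91,91,91,91,91,91,91],"slide":[[0,0,0],[0,0,0],[0,0,0],[0,0,0],[0,0,0],[0,0,0],[0,0,0],[0,0,0],[-0.8,0.4,0],[-1,0.5,0]],"spin":[1,1,1,1,1,1,1,1,0.05,0]}'
python3 -m jog '{"jaw":[91,91,91,91,91,91,91,91,91,91],"slide":[[-1,0.57,0],[-1,0.57,0],[-1,0.57,0],[-1,0.57,0],[-1,0.57,0],[-1,0.57,0],[-1,0.57,0],[-1,0.57,0],[-1,0.57,0],[-1,0.57,0]],"spin":[0,0,0,0,0,0,0,0,0,0]}'
```

```text
time_s: 1.15
ee_pos: [275.4, 464.7, 213.3]
ee_rot: [-180.0, 0.0, 90.1]
force: [1.5, 0.2, 0.0]
gripper_width: 90.9
gripper_force: 0.0
time_s: 2.15
ee_pos: [447.0, 163.3, 213.8]
ee_rot: [-180.0, -0.0, 90.0]
force: [0.3, 0.5, 0.4]
gripper_width: 91.0
gripper_force: 0.0
```

```bash
python3 -m jog '{"jaw":[91,91,91,91,91,91,91,91,91,91],"slide":[[-1,0.58,0],[-1,0.58,0],[-1,0.58,0],[-1,0.58,0],[-1,0.58,0],[-1,0.56,0],[-1,0.56,0],[-1,0.56,0],[-1,0.56,0],[-0.6,0.5,0]],"spin":[0,0,0,0,0,0,0,0,0,0]}'
python3 -m jog '{"jaw":[91,91],"slide":[[0,0,0],[0,0,0]],"spin":[0,0]}'
python3 - <<'E'
from h import *
a,m=grab('wrist','w1');print(env.state()['ee_pos'])
a,m=load('w1');print(proj(m,[[614.5,-124.5,33],[420,15,62]]))
E
```

```text
time_s: 3.15
ee_pos: [616.3, -125.6, 213.4]
ee_rot: [-180.0, 0.0, 89.9]
force: [0.1, 0.5, -0.2]
gripper_width: 91.1
gripper_force: 0.0
time_s: 3.35
ee_pos: [615.3, -123.3, 213.2]
ee_rot: [-179.9, -0.1, 90.0]
force: [0.1, 0.3, -0.2]
gripper_width: 91.0
gripper_force: 0.0
[ 615.11664616 -122.67150329  213.48817735]
[[318.66110033 183.35112211]
 [118.86326913  51.18854003]]
```

View pics/w1.png

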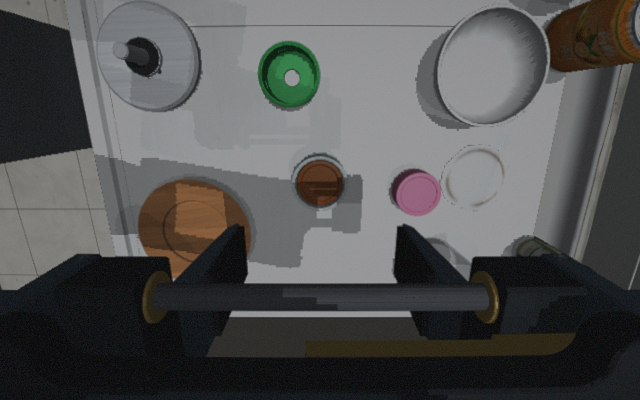

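The wrist view shows the tin at (320,184), the plate at (195,228) and the stand at (148,55) with the rod tip at (121,50). I'll measure in this view.

```bash
python3 - <<'E'
from h import *
a,m=load('w1');h=cv2.cvtColor(a,cv2.COLOR_BGR2HSV)
def ell(k,off,n,z):
    cs,_=cv2.findContours(k,0,1);c=max(cs,key=cv2.contourArea);p=cv2.convexHull(c).reshape(-1,2)+np.array(off)
    P=onz(m,p,z)[:,:2]; (c0,r)=cv2.minEnclosingCircle(P.astype(np.float32))
    e=cv2.fitEllipse(P.astype(np.float32));print(n,np.round(c0,1),round(2*r,1),np.round(e[0],1),np.round(e[1],1))
ell(cv2.inRange(h[150:215,285:355],(0,90,20),(20,255,255)),(285,150),'cake',33)
ell(cv2.inRange(h[170:300,130:260],(0,70,20),(25,255,255)),(130,170),'plate',14)
g=cv2.cvtColor(a,cv2.COLOR_BGR2GRAY)
print(g[38:64:2,104:140:2])
E
```

```text
cake [ 615.4 -124. ] 54.6 [ 615.3 -123.9] [53.9 54.2]
plate [ 450.2 -198. ] 149.7 [ 450.6 -197.6] [148.1 148.6]
[[119 120 122 121 121 121 121 121 122 121 125 122 125 107  90  59  33  25]
 [120 121 121 121 122 121 123 121 124 123 122 127 102  35  28  28  29  26]
 [137 139 139 138 140 136 118 111 115 115 113  99  42  22  32  22  28  20]
 [134 137 137 138 138 116 122 121 124 121 103  60  42  30  31  23  27  28]
 [143 141 141 140 138 122 122 123 126 121 121  98  55  47  51  50  32  24]
 [140 137 138 137 125 125 121 125 125 123 122 109  61  50  50  51  52  53]
 [137 139 141 141 134 123 122 125 124 124 123 113  75  46  49  49  47  50]
 [134 135 137 135 130 115 124 125 121 121 122 112  84  39  44  46  48  48]
 [135 135 136 138 138 113 124 124 122 120 122  97  60  35  43  43  47  42]
 [139 141 141 141 139 138 112 120 124 123 105  88  44  43  48  47  44  41]
 [138 139 138 138 137 139 137 111  95  90  82  45  40  44  44  47  40  40]
 [138 136 139 137 138 135 140 137 140 138 105  36  40  39  40  44  37  38]
 [138 141 139 139 138 140 143 142 142 142 143  40  15  20  23  35  34  40]]
```

```bash
python3 -m jog '{"jaw":[91,91,91,91,91,91,91,91,91,91],"slide":[[-0.04,0,0.7],[0,0,0.8],[0,0,0.8],[0,0,0.8],[0,0,0.8],[0,0,0.8],[0,0,0.7],[0,0,0.6],[0,0,0.4],[0,0,0.3]],"spin":[0,0,0,0,0,0,0,0,0,0]}' 50
python3 -m jog '{"jaw":[91,91,40,40,40,40,40,40,40,40],"slide":[[0,0,0],[0,0,0],[0,0,0],[0,0,0],[0,0,0],[0,0,0],[0,0,0],[0,0,0],[0,0,0],[0,0,0]],"spin":[0,0,0,0,0,0,0,0,0,0]}' 50
```

```text
time_s: 4.4
ee_pos: [615.3, -123.6, 12.5]
ee_rot: [-180.0, -0.0, 90.1]
force: [0.5, -1.0, -0.6]
gripper_width: 91.1
gripper_force: 0.0
time_s: 5.4
ee_pos: [615.0, -124.5, 13.3]
ee_rot: [-179.9, -0.0, 90.0]
force: [-3.3, -0.5, 5.8]
gripper_width: 62.9
gripper_force: 50.0
```

```bash
python3 -m jog '{"jaw":[40,40,40,40,40,40,40,40,40,40],"slide":[[0,0,-0.2],[0,0,-0.4],[0,0,-0.6],[0,0,-0.7],[0,0,-0.7],[0,0,-0.7],[0,0,-0.6],[0,0,-0.4],[0,0,-0.2],[0,0,0]],"spin":[0,0,0,0,0,0,0,0,0,0]}'
python3 -m jog '{"jaw":[40,40],"slide":[[0,0,0],[0,0,0]],"spin":[0,0]}'
python3 - <<'E'
from h import *
grab('wrist','w2');s=env.state();print(s['ee_pos'],s['ee_rot'],s['gripper_width'])
for i in range(8): env.grab_frame('wrist') if 0 else None
a,m=load('w2');cv2.imwrite('pics/c2.png',cv2.resize(a[0:300],None,fx=1.25,fy=1.25,interpolation=cv2.INTER_CUBIC))
print(proj(m,[[420,15,62]]))
E
```

```text
time_s: 6.4
ee_pos: [616.2, -124.6, 148.6]
ee_rot: [179.9, 0.0, 90.0]
force: [-0.4, -0.2, -3.3]
gripper_width: 62.4
gripper_force: 50.0
time_s: 6.6
ee_pos: [615.2, -124.4, 146.8]
ee_rot: [-179.9, -0.0, 90.0]
force: [-0.2, 0.5, -2.9]
gripper_width: 62.9
gripper_force: 50.0
[ 615.29581039 -124.40411541  146.84378722] [-1.79888666e+02 -3.25783088e-02  8.99987196e+01] 62.646670471786045
[[65.3601319  34.29361694]]
```

View pics/c2.png

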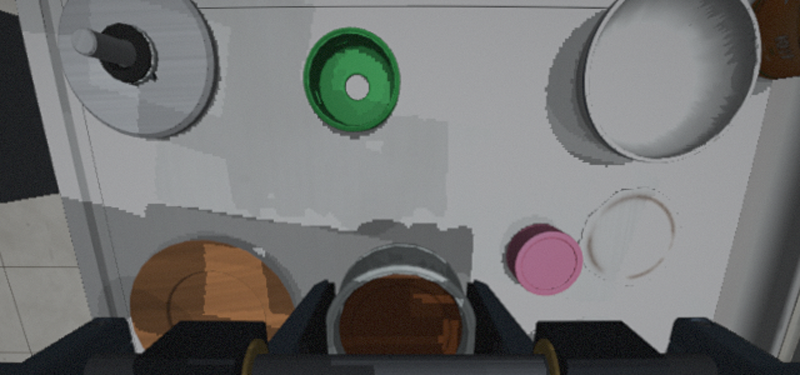

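The tin is held level and its rim shows at (330,215). The rod tip is at about (70,33) and the plate on the left. I'll move in front of the stand and measure the rod close up.

```bash
python3 -m jog '{"jaw":[40,40,40,40,40,40,40,40,40,40],"slide":[[0.1,-0.4,0],[0.1,-0.7,0],[0.1,-0.8,0],[0.1,-0.9,0],[0.1,-1,0],[0.1,-0.9,0],[0.1,-0.8,0],[0,-0.6,0],[0,-0.4,0],[0,0,0]],"spin":[0,0,0,0,0,0,0,0,0,0]}'
python3 -m jog '{"jaw":[40,40],"slide":[[0,0,0],[0,0,0]],"spin":[0,0]}'
python3 - <<'E'
from h import *
grab('wrist','w3');s=env.state();print(s['ee_pos'],s['ee_rot'],s['gripper_width'])
a,m=load('w3');u,v=proj(m,[[420,15,62]])[0].astype(int);print(u,v)
w=50;cv2.imwrite('pics/c3.png',cv2.resize(a[max(v-w,0):v+w,u-w:u+w],(600,600),interpolation=cv2.INTER_CUBIC));print(max(v-w,0),u-w)
E
```

```text
time_s: 7.65
ee_pos: [419.4, -103.4, 147.8]
ee_rot: [-179.9, -0.0, 90.0]
force: [0.5, -0.2, -2.4]
gripper_width: 62.5
gripper_force: 50.0
time_s: 7.85
ee_pos: [422.1, -103.7, 148.0]
ee_rot: [179.9, 0.0, 90.0]
force: [-0.1, -0.2, -3.5]
gripper_width: 62.4
gripper_force: 50.0
[ 421.88191702 -103.69367422  147.94523471] [1.79957369e+02 2.07711137e-03 9.00078147e+01] 62.76348478017246
315 60
10 265
```

View pics/c3.png

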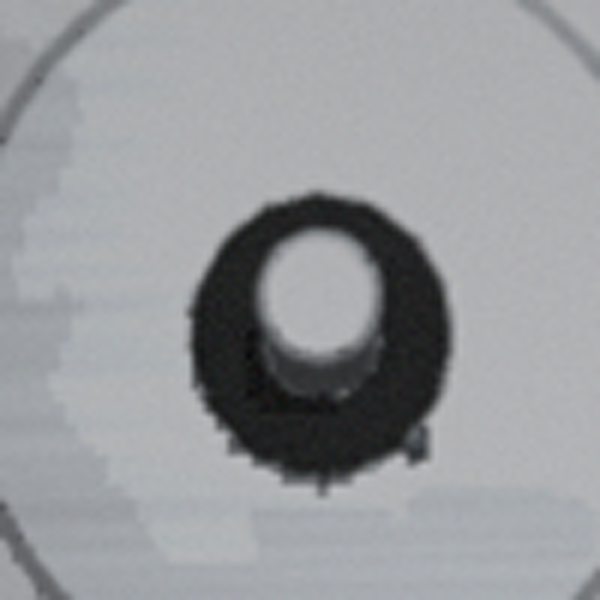

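The rod tip shows as a clean bright disc at crop (321,293), which is image (318.5,59). The black collar surrounds it. Next I'll measure both.

```bash
python3 - <<'E'
from h import *
a,m=load('w3');g=cv2.cvtColor(a,cv2.COLOR_BGR2GRAY)[10:110,265:365]
S=8;G=cv2.resize(g,None,fx=S,fy=S,interpolation=cv2.INTER_CUBIC)
def rep(k,n,z):
    cs,_=cv2.findContours(k,0,1);c=max(cs,key=cv2.contourArea)
    p=(cv2.convexHull(c).reshape(-1,2)+.5)/S-.5+[265,10]
    P=onz(m,p,z)[:,:2].astype(np.float32);c0,r=cv2.minEnclosingCircle(P);e=cv2.fitEllipse(P)
    print(n,z,np.round(c0,1),round(2*r,1),np.round(e[0],1),np.round(e[1],1))
n,l,st,ce=cv2.connectedComponentsWithStats((G>125).astype(np.uint8))
i=l[int(49*S),int(53.5*S)];rep((l==i).astype(np.uint8),'tip',62)
k=(G<80).astype(np.uint8);k=cv2.morphologyEx(k,cv2.MORPH_OPEN,np.ones((25,25)))
for z in(26,29,32,35):rep(k,'collar',z)
E
```

```text
tip 62 [421.5  16.5] 15.2 [421.5  16.5] [14.9 15. ]
collar 26 [421.8  15.4] 39.5 [421.4  15.5] [38.1 38.9]
collar 29 [421.8  15. ] 39.1 [421.4  15.1] [37.7 38.5]
collar 32 [421.8  14.7] 38.7 [421.4  14.7] [37.3 38.1]
collar 35 [421.8  14.3] 38.3 [421.4  14.3] [37.  37.7]
```

```bash
python3 -m jog '{"jaw":[40,40,40,40,40,40,40,40],"slide":[[0.2,0,0],[0.4,0,0.3],[0.5,0,0.5],[0.4,0,0.4],[0.1,0,0.1],[0,0,0],[0,0,0],[0,0,0]],"spin":[0,0,0,0,0,0,0,0]}'
python3 - <<'E'
from h import *
grab('wrist','w4');s=env.state();print(s['ee_pos'],s['ee_rot'],s['gripper_width'])
S=8
def run(f,z,tip=62,dark=80):
    a,m=load(f);u,v=proj(m,[[421,15.5,tip]])[0].astype(int);w=60;u0,v0=max(u-w,0),max(v-w,0)
    g=cv2.cvtColor(a,cv2.COLOR_BGR2GRAY)[v0:v+w,u0:u+w];G=cv2.resize(g,None,fx=S,fy=S,interpolation=cv2.INTER_CUBIC)
    def rep(k,n,z):
        cs,_=cv2.findContours(k,0,1);c=max(cs,key=cv2.contourArea)
        p=(cv2.convexHull(c).reshape(-1,2)+.5)/S-.5+[u0,v0]
        P=onz(m,p,z)[:,:2].astype(np.float32);e=cv2.fitEllipse(P)
        print(f,n,z,np.round(p.mean(0),1),np.round(e[0],1),np.round(e[1],1))
    for t in(100,120,135):
        n,l,st,ce=cv2.connectedComponentsWithStats((G>t).astype(np.uint8));i=l[(v-v0)*S,(u-u0)*S];rep((l==i).astype(np.uint8),'tip%d'%t,tip)
    k=(G<dark).astype(np.uint8)
    for z in(27,32):rep(cv2.morphologyEx(k,2,np.ones((25,25))),'collar',z)
run('w4',62);run('top0',62)
a,m=load('w4');u,v=proj(m,[[421,15.5,62]])[0].astype(int);print(u,v)
cv2.imwrite('pics/c4.png',cv2.resize(a[:360],None,fx=1.2,fy=1.2))
E
```

```text
time_s: 8.7
ee_pos: [421.4, -55.9, 109.5]
ee_rot: [179.9, 0.0, 90.0]
force: [-0.7, -0.1, -2.8]
gripper_width: 62.7
gripper_force: 50.0
[421.3443288  -55.91664608 109.43213871] [1.79922734e+02 1.15035369e-02 8.99681646e+01] 62.78543915311863
w4 tip100 62 [317.9 123.5] [421.4  16.5] [15.7 16.1]
w4 tip120 62 [318.5 125.4] [421.4  16.5] [15.1 15.5]
w4 tip135 62 [319.  125.6] [421.3  16.5] [14.6 14.9]
w4 collar 27 [319.2 116.2] [421.3  15.9] [38.2 38.6]
w4 collar 32 [319.2 116.2] [421.4  16.1] [37.5 37.9]
top0 tip100 62 [310.6 281.5] [419.7  15.3] [15.  15.9]
top0 tip120 62 [310.5 281.4] [419.8  15.3] [12.8 13.6]
top0 tip135 62 [310.4 281.2] [419.7  15.4] [10.6 11.5]
top0 collar 27 [312.6 327. ] [302.5  -4.4] [ 56.6 248.1]
top0 collar 32 [312.6 327. ] [303.5  -4.4] [ 56.4 247. ]
317 125
```

View pics/c4.png

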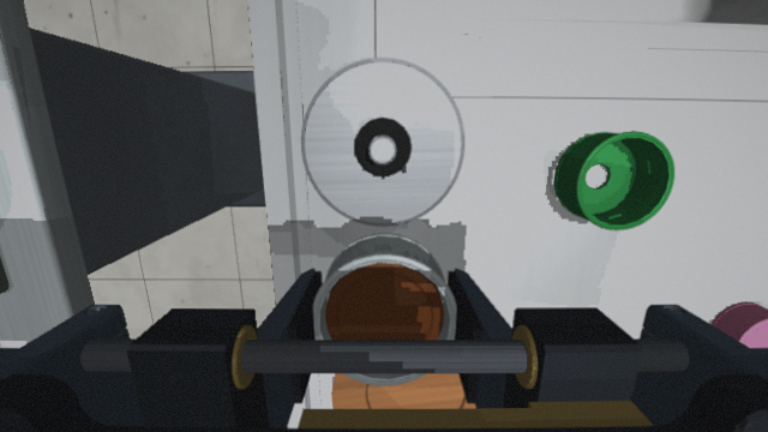

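The rod tip from the wrist camera is (421.4,16.5), which agrees with the bias-corrected top view. I'll move over it and check the tin's place in the hand from this picture.

```bash
python3 - <<'E'
from h import *
from scipy.optimize import least_squares
a,m=load('w4');h=cv2.cvtColor(a,cv2.COLOR_BGR2HSV)[215:290,255:385]
k=cv2.morphologyEx(cv2.inRange(h,(0,90,20),(20,255,255)),2,np.ones((3,3)))
cs,_=cv2.findContours(k,0,1);c=max(cs,key=cv2.contourArea);p=cv2.convexHull(c).reshape(-1,2)+[255,215];p=p[p[:,1]<255]
P=onz(m,p,109.5-13+33)[:,:2]
r=least_squares(lambda q:np.hypot(*(P-q[:2]).T)-27.5,[421,-56],loss='soft_l1');print(len(p),r.x,abs(r.fun).max())
E
python3 -m jog '{"jaw":[40,40,40,40,40,40,40,40,40,40],"slide":[[0.2,0,0],[0.4,0,0],[0.5,0,0.1],[0.5,0,0.2],[0.4,0,0.2],[0.3,0,0.15],[0.1,0,0],[0,0,0],[0,0,0],[0,0,0]],"spin":[0,0,0,0,0,0,0,0,0,0]}'
```

```text
19 [422.45932782 -56.21960577] 0.4915036284830343
time_s: 9.75
ee_pos: [421.1, 16.1, 89.7]
ee_rot: [180.0, 0.0, 90.0]
force: [-1.5, -0.2, -2.9]
gripper_width: 62.7
gripper_force: 50.0
```

```bash
python3 -m jog '{"jaw":[40,40,40,40,40,40],"slide":[[0,0,0.15],[0,0,0.15],[0,0,0.1],[0,0,0],[0,0,0],[0,0,0]],"spin":[0,0,0,0,0,0]}'
python3 -m jog '{"jaw":[40,40,40,40,40,40],"slide":[[0,0,0.03],[0,0,0.03],[0,0,0.03],[0,0,0],[0,0,0],[0,0,0]],"spin":[0,0,0,0,0,0]}'
```

```text
time_s: 10.35
ee_pos: [420.9, 16.5, 77.5]
ee_rot: [180.0, -0.0, 90.0]
force: [0.2, 0.6, -2.0]
gripper_width: 62.5
gripper_force: 50.0
time_s: 10.95
ee_pos: [420.9, 16.5, 74.8]
ee_rot: [180.0, -0.0, 90.0]
force: [-0.4, -0.9, -3.1]
gripper_width: 62.7
gripper_force: 50.0
```

```bash
python3 -m jog '{"jaw":[40,40,40,40,40],"slide":[[0,0,0.03],[0,0,0.03],[0,0,0],[0,0,0],[0,0,0]],"spin":[0,0,0,0,0]}'
```

```text
time_s: 11.45
ee_pos: [420.8, 16.5, 72.9]
ee_rot: [180.0, -0.0, 90.0]
force: [0.2, -0.8, -2.8]
gripper_width: 62.9
gripper_force: 50.0
```

```bash
python3 -m jog '{"jaw":[40,40,40,40],"slide":[[0,0,0.03],[0,0,0.03],[0,0,0],[0,0,0]],"spin":[0,0,0,0]}'
```

```text
time_s: 11.85
ee_pos: [420.8, 16.5, 71.1]
ee_rot: [180.0, -0.0, 90.0]
force: [0.0, 1.0, -3.8]
gripper_width: 62.8
gripper_force: 50.0
```

```bash
python3 -m jog '{"jaw":[40,40,40,40],"slide":[[0,0,0.03],[0,0,0],[0,0,0],[0,0,0]],"spin":[0,0,0,0]}'
```

```text
time_s: 12.25
ee_pos: [420.9, 16.5, 70.2]
ee_rot: [180.0, -0.0, 90.0]
force: [0.6, -0.3, -2.1]
gripper_width: 62.6
gripper_force: 50.0
```

```bash
python3 -m jog '{"jaw":[40,40,40,40],"slide":[[0,0,0.03],[0,0,0],[0,0,0],[0,0,0]],"spin":[0,0,0,0]}'
```

```text
time_s: 12.65
ee_pos: [421.0, 16.5, 70.2]
ee_rot: [180.0, -0.0, 90.0]
force: [-1.6, 0.1, 4.7]
gripper_width: 62.9
gripper_force: 50.0
```

```bash
python3 -m jog '{"jaw":[40,40,40],"slide":[[0,0,0.02],[0,0,0],[0,0,0]],"spin":[0,0,0]}'
```

```text
time_s: 12.95
ee_pos: [421.0, 16.5, 70.0]
ee_rot: [180.0, -0.0, 90.0]
force: [-3.6, -0.8, 10.7]
gripper_width: 62.4
gripper_force: 50.0
```

```bash
python3 -m jog '{"jaw":[40,40,40],"slide":[[0,0,0.02],[0,0,0],[0,0,0]],"spin":[0,0,0]}'
```

```text
time_s: 13.25
ee_pos: [421.1, 16.5, 69.8]
ee_rot: [179.9, -0.0, 90.0]
force: [-3.6, -0.2, 13.8]
gripper_width: 62.9
gripper_force: 50.0
```

```bash
python3 -m jog '{"jaw":[40,40,40],"slide":[[0,0,0.02],[0,0,0],[0,0,0]],"spin":[0,0,0]}'
```

```text
time_s: 13.55
ee_pos: [421.2, 16.4, 69.3]
ee_rot: [179.9, -0.0, 90.0]
force: [-3.7, -0.9, 15.3]
gripper_width: 62.8
gripper_force: 50.0
```

```bash
python3 -m jog '{"jaw":[40,40,40,40],"slide":[[0,0,0.02],[0,0,0.02],[0,0,0],[0,0,0]],"spin":[0,0,0,0]}'
```

```text
time_s: 13.95
ee_pos: [421.3, 16.4, 68.3]
ee_rot: [179.9, 0.0, 90.0]
force: [-3.7, -1.2, 15.9]
gripper_width: 62.4
gripper_force: 50.0
```

```bash
python3 -m jog '{"jaw":[40,40,40,40],"slide":[[0,0,0.02],[0,0,0.02],[0,0,0.02],[0,0,0]],"spin":[0,0,0,0]}'
```

```text
time_s: 14.35
ee_pos: [421.3, 16.3, 66.5]
ee_rot: [179.9, 0.0, 90.0]
force: [-5.1, -0.8, 16.4]
gripper_width: 62.6
gripper_force: 50.0
```

```bash
python3 -m jog '{"jaw":[40,40,40,40,40,40],"slide":[[0,-0.01,0.03],[0,-0.01,0.03],[0,0,0.03],[0,0,0.03],[0,0,0.03],[0,0,0]],"spin":[0,0,0,0,0,0]}'
python3 - <<'E'
from h import *
for n in('scene','wrist'):grab(n,n[0]+'5')
a=load('s5')[0];b=load('w5')[0]
c=cv2.resize(a[160:290,190:350],(400,325),interpolation=2);d=cv2.resize(b[100:300,200:440],(390,325),interpolation=2)
cv2.imwrite('pics/c5.png',np.hstack([c,d]))
E
```

```text
time_s: 14.95
ee_pos: [421.2, 16.3, 62.0]
ee_rot: [179.8, 0.0, 90.0]
force: [-2.7, -0.8, 15.5]
gripper_width: 62.3
gripper_force: 50.0
```

View pics/c5.png

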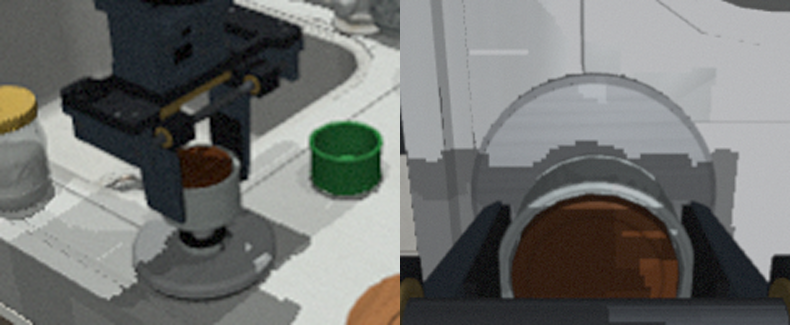

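The tin is threaded and upright on the rod, the cake is up near the rim, and the grip holds. I'll press on.

```bash
python3 -m jog '{"jaw":[40,40,40,40,40,40,40],"slide":[[0,0,0.03],[0,0,0.03],[0,0,0.03],[0,0,0.03],[0,0,0.03],[0,0,0.03],[0,0,0]],"spin":[0,0,0,0,0,0,0]}'
```

```text
time_s: 15.75
ee_pos: [421.2, 16.3, 56.3]
ee_rot: [179.9, 0.0, 90.0]
force: [-1.3, -0.9, 11.6]
gripper_width: 62.5
gripper_force: 50.0
```

```bash
python3 -m jog '{"jaw":[40,40,40,40],"slide":[[0,0,0.02],[0,0,0.02],[0,0,0.02],[0,0,0]],"spin":[0,0,0,0]}'
```

```text
time_s: 16.15
ee_pos: [419.9, 16.5, 52.5]
ee_rot: [-180.0, -0.0, 90.0]
force: [0.2, -0.1, -1.8]
gripper_width: 62.6
gripper_force: 50.0
```

The cake is loose. Next I'll feel for the collar.

```bash
python3 -m jog '{"jaw":[40,40,40,40,40],"slide":[[0,0,0.03],[0,0,0.03],[0,0,0.03],[0,0,0],[0,0,0]],"spin":[0,0,0,0,0]}'
```

```text
time_s: 16.65
ee_pos: [420.2, 16.5, 50.1]
ee_rot: [-180.0, -0.0, 90.0]
force: [0.7, -0.2, -3.0]
gripper_width: 62.8
gripper_force: 50.0
```

```bash
python3 -m jog '{"jaw":[40,40,40,40],"slide":[[0,0,0.03],[0,0,0.03],[0,0,0],[0,0,0]],"spin":[0,0,0,0]}'
```

```text
time_s: 17.05
ee_pos: [420.2, 16.5, 48.3]
ee_rot: [-180.0, -0.0, 90.0]
force: [0.7, 0.3, -2.1]
gripper_width: 62.7
gripper_force: 50.0
```

```bash
python3 -m jog '{"jaw":[40,40,40,40],"slide":[[0,0,0.03],[0,0,0],[0,0,0],[0,0,0]],"spin":[0,0,0,0]}'
```

```text
time_s: 17.45
ee_pos: [420.3, 16.5, 47.5]
ee_rot: [180.0, -0.0, 90.0]
force: [-0.5, 0.4, -1.4]
gripper_width: 62.8
gripper_force: 50.0
```

```bash
python3 -m jog '{"jaw":[40,40,40,40],"slide":[[0,0,0.03],[0,0,0.03],[0,0,0],[0,0,0]],"spin":[0,0,0,0]}'
```

```text
time_s: 17.85
ee_pos: [420.2, 16.5, 45.6]
ee_rot: [-180.0, -0.0, 90.0]
force: [0.4, -1.2, -1.8]
gripper_width: 62.7
gripper_force: 50.0
```

```bash
python3 -m jog '{"jaw":[40,40,40,40],"slide":[[0,0,0.03],[0,0,0],[0,0,0],[0,0,0]],"spin":[0,0,0,0]}'
```

```text
time_s: 18.25
ee_pos: [420.2, 16.5, 44.7]
ee_rot: [180.0, -0.0, 90.0]
force: [0.1, 0.0, -1.8]
gripper_width: 62.5
gripper_force: 50.0
```

```bash
python3 -m jog '{"jaw":[40,40,40,40],"slide":[[0,0,0.03],[0,0,0],[0,0,0],[0,0,0]],"spin":[0,0,0,0]}'
```

```text
time_s: 18.65
ee_pos: [420.2, 16.5, 43.8]
ee_rot: [180.0, -0.0, 90.0]
force: [-0.5, 0.1, -2.0]
gripper_width: 62.9
gripper_force: 50.0
```

```bash
python3 -m jog '{"jaw":[40,40,40,40],"slide":[[0,0,0.03],[0,0,0],[0,0,0],[0,0,0]],"spin":[0,0,0,0]}'
```

```text
time_s: 19.05
ee_pos: [420.3, 16.5, 42.9]
ee_rot: [180.0, -0.0, 90.0]
force: [0.5, 0.1, -1.7]
gripper_width: 62.7
gripper_force: 50.0
```

```bash
python3 -m jog '{"jaw":[40,40,40,40],"slide":[[0,0,0.03],[0,0,0],[0,0,0],[0,0,0]],"spin":[0,0,0,0]}'
```

```text
time_s: 19.45
ee_pos: [420.2, 16.5, 42.0]
ee_rot: [180.0, -0.0, 90.0]
force: [-0.0, -0.6, -2.5]
gripper_width: 62.9
gripper_force: 50.0
```

```bash
python3 -m jog '{"jaw":[40,40,40,40],"slide":[[0,0,0.03],[0,0,0],[0,0,0],[0,0,0]],"spin":[0,0,0,0]}'
```

```text
time_s: 19.85
ee_pos: [420.3, 16.5, 41.1]
ee_rot: [180.0, -0.0, 90.0]
force: [0.7, -0.3, -2.5]
gripper_width: 62.6
gripper_force: 50.0
```

```bash
python3 -m jog '{"jaw":[40,40,40,40],"slide":[[0,0,0.03],[0,0,0],[0,0,0],[0,0,0]],"spin":[0,0,0,0]}'
```

```text
time_s: 20.25
ee_pos: [420.2, 16.5, 40.2]
ee_rot: [180.0, -0.0, 90.0]
force: [0.1, -0.2, -2.5]
gripper_width: 62.7
gripper_force: 50.0
```

```bash
python3 -m jog '{"jaw":[40,40,40,40],"slide":[[0,0,0.02],[0,0,0],[0,0,0],[0,0,0]],"spin":[0,0,0,0]}'
```

```text
time_s: 20.65
ee_pos: [420.2, 16.5, 39.7]
ee_rot: [180.0, -0.0, 90.0]
force: [0.3, 1.0, -0.8]
gripper_width: 62.7
gripper_force: 50.0
```

```bash
python3 -m jog '{"jaw":[40,40,40,40],"slide":[[0,0,0.02],[0,0,0],[0,0,0],[0,0,0]],"spin":[0,0,0,0]}'
```

```text
time_s: 21.05
ee_pos: [420.3, 16.5, 39.2]
ee_rot: [180.0, -0.0, 90.0]
force: [-0.4, -0.2, 1.1]
gripper_width: 62.6
gripper_force: 50.0
```

```bash
python3 -m jog '{"jaw":[40,40,40,40],"slide":[[0,0,0.02],[0,0,0.01],[0,0,0],[0,0,0]],"spin":[0,0,0,0]}'
```

```text
time_s: 21.45
ee_pos: [420.3, 16.5, 38.8]
ee_rot: [180.0, -0.0, 90.0]
force: [-1.6, -0.3, 7.4]
gripper_width: 62.9
gripper_force: 50.0
```

```bash
python3 -m jog '{"jaw":[40,40,40,40,40],"slide":[[0,0,0.02],[0,0,0],[0,0,0],[0,0,0],[0,0,0]],"spin":[0,0,0,0,0]}'
```

```text
time_s: 21.95
ee_pos: [420.4, 16.5, 38.6]
ee_rot: [180.0, -0.0, 90.0]
force: [-2.9, 0.5, 11.5]
gripper_width: 62.5
gripper_force: 50.0
```

```bash
python3 -m jog '{"jaw":[40,66,70,75,80,91,91,91,91,91],"slide":[[0,0,-0.04],[0,0,0],[0,0,0],[0,0,0],[0,0,0],[0,0,0],[0,0,0],[0,0,-0.2],[0,0,-0.2],[0,0,0]],"spin":[0,0,0,0,0,0,0,0,0,0]}' 20
```

```text
time_s: 22.95
ee_pos: [421.1, 16.5, 51.7]
ee_rot: [179.9, -0.0, 90.0]
force: [0.3, -0.7, 0.7]
gripper_width: 91.3
gripper_force: 0.0
```

```bash
python3 -m jog '{"jaw":[91,91,91,91,91],"slide":[[0,0,-0.3],[0,0,-0.3],[0,0,-0.05],[0,0,0],[0,0,0]],"spin":[0,0,0,0,0]}'
python3 - <<'E'
from h import *
for n in('scene','wrist'):grab(n,n[0]+'6')
a=load('s6')[0];b=load('w6')[0]
c=cv2.resize(a[160:290,190:350],(400,325),interpolation=2);d=cv2.resize(b[100:300,200:440],(390,325),interpolation=2)
cv2.imwrite('pics/c6.png',np.hstack([c,d]))
E
```

```text
time_s: 23.45
ee_pos: [420.1, 16.5, 70.2]
ee_rot: [-180.0, -0.0, 90.0]
force: [-0.3, 0.7, -0.8]
gripper_width: 91.1
gripper_force: 0.0
```

View pics/c6.png

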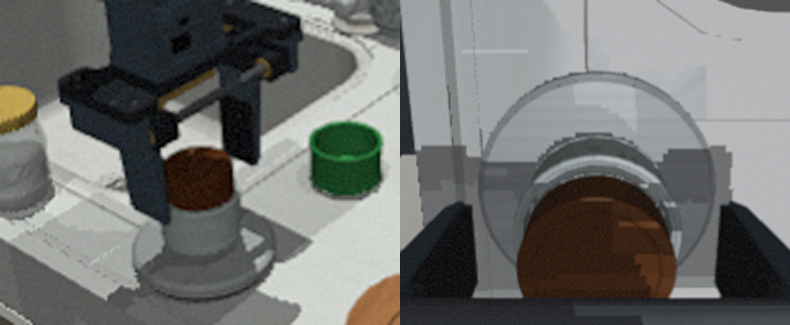

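The empty tin sits upright on the collar and the cake stands well clear above its rim. I'll grip the cake.

```bash
python3 -m jog '{"jaw":[65,58,40,40,40,40,40,40],"slide":[[0,0,0],[0,0,0],[0,0,0],[0,0,0],[0,0,0],[0,0,0],[0,0,0],[0,0,0]],"spin":[0,0,0,0,0,0,0,0]}' 15
```

```text
time_s: 24.35
ee_pos: [420.2, 16.5, 70.2]
ee_rot: [180.0, -0.0, 90.0]
force: [0.9, 0.8, -0.3]
gripper_width: 53.9
gripper_force: 15.0
```

```bash
python3 -m jog '{"jaw":[40,40,40,40,40,40],"slide":[[0,0,-0.1],[0,0,-0.3],[0,0,-0.4],[0,0,-0.4],[0,0,-0.2],[0,0,0]],"spin":[0,0,0,0,0,0]}'
```

```text
time_s: 24.95
ee_pos: [420.9, 16.5, 113.3]
ee_rot: [179.9, -0.0, 90.0]
force: [-0.5, 0.1, -1.0]
gripper_width: 54.7
gripper_force: 15.0
```

```bash
python3 -m jog '{"jaw":[40,40,40,40,40,40,40,40,40,40],"slide":[[-0.2,0,0],[-0.5,0.1,0],[-0.8,0.1,0],[-0.9,0.15,0],[-1,0.15,0],[-1,0.15,0],[-0.9,0.15,0],[-0.8,0.1,0],[-0.5,0.05,0],[-0.3,0.03,0]],"spin":[0,0,0,0,0,0,0,0,0,0]}'
python3 -m jog '{"jaw":[40,40,40,40],"slide":[[-0.2,0,0],[-0.04,0,0],[0,0,0],[0,0,0]],"spin":[0,0,0,0]}'
python3 - <<'E'
from h import *
for n in('scene','wrist'):grab(n,n[0]+'7')
a=load('s7')[0];b=load('w7')[0]
c=cv2.resize(a[170:330,230:430],(400,325),interpolation=2);d=cv2.resize(b[100:300,200:440],(390,325),interpolation=2)
cv2.imwrite('pics/c7.png',np.hstack([c,d]))
E
```

```text
time_s: 25.95
ee_pos: [449.3, -191.6, 111.7]
ee_rot: [-179.9, -0.0, 89.9]
force: [0.4, 1.0, -1.5]
gripper_width: 54.5
gripper_force: 15.0
time_s: 26.35
ee_pos: [449.5, -197.0, 112.2]
ee_rot: [-180.0, -0.0, 90.0]
force: [0.8, -0.7, -1.7]
gripper_width: 54.5
gripper_force: 15.0
```

View pics/c7.png

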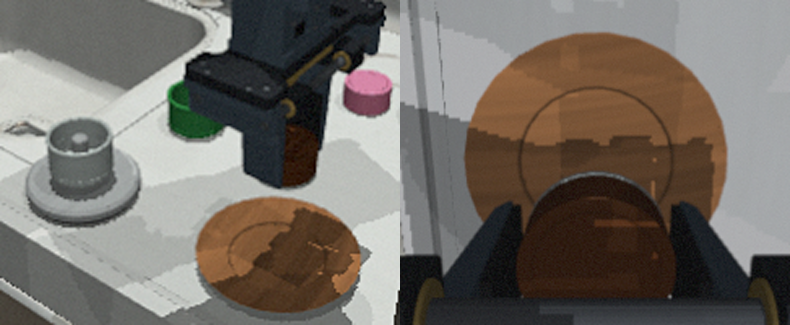

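The cake hangs level over the plate, and the empty tin stands on the stand. I'll lower it.

```bash
python3 -m jog '{"jaw":[40,40,40,40,40,40,40,40,40],"slide":[[0,0,0.2],[0,0,0.5],[0,0,0.6],[0,0,0.6],[0,0,0.6],[0,0,0.4],[0,0,0.2],[0,0,0],[0,0,0]],"spin":[0,0,0,0,0,0,0,0,0]}'
```

```text
time_s: 27.35
ee_pos: [450.0, -197.8, 19.5]
ee_rot: [180.0, 0.0, 90.0]
force: [-0.1, -1.1, 0.2]
gripper_width: 54.6
gripper_force: 15.0
```

```bash
python3 -m jog '{"jaw":[40,40,40,40,40],"slide":[[0,0,0.05],[0,0,0.03],[0,0,0.03],[0,0,0],[0,0,0]],"spin":[0,0,0,0,0]}'
```

```text
time_s: 27.85
ee_pos: [449.6, -197.8, 16.0]
ee_rot: [180.0, -0.0, 90.0]
force: [0.2, 0.4, -0.6]
gripper_width: 54.5
gripper_force: 15.0
```

```bash
python3 -m jog '{"jaw":[40,40,40,40],"slide":[[0,0,0.03],[0,0,0.03],[0,0,0],[0,0,0]],"spin":[0,0,0,0]}'
```

```text
time_s: 28.25
ee_pos: [449.6, -197.7, 14.1]
ee_rot: [-180.0, -0.0, 90.0]
force: [-0.3, 0.0, -0.4]
gripper_width: 54.4
gripper_force: 15.0
```

```bash
python3 -m jog '{"jaw":[40,40,40,40],"slide":[[0,0,0.03],[0,0,0],[0,0,0],[0,0,0]],"spin":[0,0,0,0]}'
```

```text
time_s: 28.65
ee_pos: [449.7, -197.8, 13.2]
ee_rot: [180.0, -0.0, 90.0]
force: [0.7, 0.2, -0.1]
gripper_width: 54.7
gripper_force: 15.0
```

```bash
python3 -m jog '{"jaw":[40,40,40,40],"slide":[[0,0,0.03],[0,0,0],[0,0,0],[0,0,0]],"spin":[0,0,0,0]}'
```

```text
time_s: 29.05
ee_pos: [449.7, -197.8, 13.2]
ee_rot: [180.0, 0.0, 90.0]
force: [-1.7, 0.9, 7.5]
gripper_width: 54.3
gripper_force: 15.0
```

Contact was felt at the expected height (TCP 13.2). I'll ease off, release and rise.

```bash
python3 -m jog '{"jaw":[40,58,62,66,70,70,70,70],"slide":[[0,0,-0.02],[0,0,0],[0,0,0],[0,0,0],[0,0,0],[0,0,0],[0,0,-0.05],[0,0,-0.1]],"spin":[0,0,0,0,0,0,0,0]}'
python3 -m jog '{"jaw":[70,70,70,80,91,91,91,91,91,91],"slide":[[0,0,-0.2],[0,0,-0.4],[0,0,-0.6],[0,0,-0.8],[0,0,-0.8],[0,0,-0.8],[0,0,-0.6],[0,0,-0.3],[0,0,0],[0,0,0]],"spin":[0,0,0,0,0,0,0,0,0,0]}'
python3 - <<'E'
from h import *
for n in('scene','top','wrist'):grab(n,n[0]+'8')
a,ma=load('s8')
h=cv2.cvtColor(a,cv2.COLOR_BGR2HSV)
cv2.imwrite('pics/c8.png',np.hstack([cv2.resize(a[130:330,180:430],(400,320)),cv2.resize(load('w8')[0],(400,320))]))
E
```

```text
time_s: 29.85
ee_pos: [449.5, -197.7, 17.4]
ee_rot: [-180.0, -0.0, 90.0]
force: [-0.3, 0.8, 0.5]
gripper_width: 69.7
gripper_force: 0.0
time_s: 30.85
ee_pos: [449.2, -197.5, 151.9]
ee_rot: [-179.9, -0.0, 90.0]
force: [0.1, -0.9, -0.0]
gripper_width: 91.0
gripper_force: 0.0
```

View pics/c8.png

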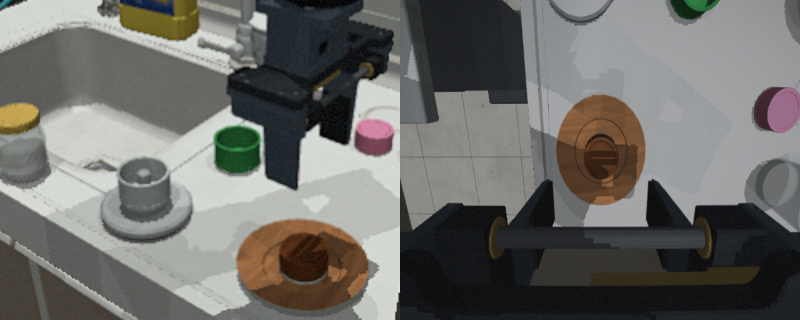

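The cake stands upright in the middle of the plate, the empty tin is upright on the stand, and the gripper is clear.

```bash
python3 -c "
from workcell import env
print(env.job_done())"
```

```text
the job is handed in; nothing more can be done
None
```

The job is handed in (no verdict came back): the cake stands upright in the middle of the plate, the empty tin sits upright on the stop collar, and the arm never went near the bowl, glass or jar.

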